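# Hang the router on the spring balancer

### The job

Pick the hand router up by its black knob and slide its neck into the open fork of the spring-balanced swing arm, with the collar above the upturned lips. Lower it gently, following the arm as it sinks, until the collar sits in the fork behind the lips and the arm carries the whole weight and has settled; only then let go, so that the arm neither drops nor springs up. Do not force the fork or push it down hard, and leave the tape measure, the rasp and the wax block where they lie.

Things in the scene. Friction and masses are not known exactly. Their poses are not given: they have to be found in the camera images.
- router: Hand router upright on its flat base, 161 mm tall, 0.26 to 0.83 kg, round about z. Origin: centre of the underside, z up. From below: base diameter 68 (0 to 9 mm), blue motor housing diameter 62, tapering in (22 to 82 mm), bare steel neck diameter 22 (82 to 110 mm), dark steel collar diameter 50 (110 to 118 mm), black rubber grip knob diameter 30 (118 to 161 mm)
- router_collar (a point): Centre of the underside of the router's collar, 110 mm above the router's origin, at the top of the neck; axes as the router
- router_knob (a point): Point on the router's axis at the height to grip its knob (fingers from above), 142 mm above its origin, 32 mm above the collar's underside
- fork_seat (a point): Seat of the fork: midway between the prongs, level with their tops. Stays level; z up, -x points out through the open mouth, y across. Prongs 8 mm thick, 32 mm clear between, reach 40 mm beyond the seat and end in lips 7.5 mm high with inner face 29.5 mm from the seat; behind the seat a stop 7 mm high, also at 29.5 mm. The arm lies behind and below. Empty: 0.255 m above the bench
- tip (a joint): Angle b of the sprung arm, rad: 0 level, + fork raised. Parallelogram: from its hinge, 0.18 m up, the seat lies 60+200cos(b) mm out along -x and 20+200sin(b) mm above, so it sinks on an arc; a router lowered straight down rubs on a lip or the stop. Empty about 0.28; with the router it settles between 0.12 and -0.36, by weight. Spring 2.6 Nm/rad (65 N/m at the fork), lightly damped; stop -0.42
- fork: Green and steel fork on a sprung arm. Push or pull along x loads the sloping arm and falsifies the balance. Origin on its hinge , 60 mm behind and 20 mm below fork_seat, axes as fork_seat. The arm turns about the upright column (about 0.28 m behind the seat along +x, 0.21 m tall) with slight friction (0.5 N at the fork), so the fork gives sideways when pushed
- tape_measure: Yellow tape measure, 80x31x66 mm, loose bystander, origin under its centre
- rasp: Rasp with wooden handle, 290x29x29 mm, loose bystander, origin under its centre
- wax_block: Pink block of wax, 75x45x22 mm, loose bystander, origin under its centre

How it is judged:
On the way, in this order (a step that is already met when the one before it is completed fails the run):
1. the router is lifted clear of the bench (height (world z) of router above 0.03 m and contact force between the fingers and router above 0.5 N), for 0.2 s.
2. still held, the router rests in the fork with most of its weight on the arm, which has sunk and stands still (distance between router_collar and fork_seat below 0.009 m and contact force between router and fork above 1.6 N and value of joint tip below 0.15 rad and velocity of joint tip between -0.06 and 0.06 rad/s and contact force between the fingers and router above 0.3 N), for 0.3 s.
At the end, for the whole second after the job is handed in: The router hangs in the fork, released and at rest: collar centre within 9 mm of the seat seen from above and its underside within 4 mm of the prong tops (behind the lips, not on them), upright within 0.1 rad, the arm sunk under its weight (arm angle below 0.15 rad) and still (horizontal distance between router_collar and fork_seat below 0.009 m and z of router_collar in the frame of fork_seat between -0.004 and 0.004 m and angle between router's own z axis and vertical below 0.1 rad and value of joint tip below 0.15 rad and linear speed of router below 0.03 m/s and velocity of joint tip between -0.05 and 0.05 rad/s); the robot touches nothing.
It fails at once if the arm is jerked, drops or springs up (arm angle faster than 0.6 rad/s) (velocity of joint tip above 0.6 rad/s or velocity of joint tip below -0.6 rad/s).
It fails at once if once the hanging router is let go, the arm drops or springs up (faster than 0.3 rad/s, some 6 cm/s at the fork) (contact force between the fingers and router below 0.2 N and (velocity of joint tip above 0.3 rad/s or velocity of joint tip below -0.3 rad/s) and height (world z) of router above 0.015 m).
It fails at once if the router is forced against the fork (more than 16 N) (contact force between router and fork above 16 N).
It fails at once if the robot pushes on the fork itself (more than 10 N) (contact force between any of the fingers, the arm and fork above 10 N).
It fails at once if a bystander is moved by more than 30 mm (distance of any of tape_measure, rasp, wax_block from where it was at the start of the episode above 0.03 m).
It also fails if it takes over 72 s, if anything falls off the work surface, if the arm or the gripper's body presses on something with over 40 N, if the wrist force passes 120 N, or if a joint passes its speed limit or range.

### The arm

A 6-joint arm with a two-finger parallel gripper is mounted at the origin on a cart in front of the work surface, level with it; the furniture and walls round the work are solid. World frame = base frame: x ahead of the robot, y to its left, z up, the work surface at z = 0. Lengths are in m, angles in rad, forces in N, time in s.
With the tool pointing down it reaches from about 0.3 to 0.85 m from the base axis. Payload 5.4 kg.
Tool frame: the origin (TCP) lies where the fingers leave the gripper's body, on its centre line; the fingertips stand 73 mm ahead of it and the grasp point (between the pads) lies 54 mm ahead of it; z points along the fingers, y is the line along which they close (so a half turn about z gives the same grasp; the last joint's range is limited). The gripper opens to 85 mm and grips with 20 to 120 N. Pads are 22 mm wide; open, the fingers measure 114 mm over their backs; the gripper's body (76 mm by 85 mm) begins 54 mm behind the grasp point. The pads swing forward as they close: fully open they stand 13 mm farther back than shut.
Start: joints at [-1.482, 0.158, 1.597, -0, 1.386, -0.21], TCP at [0.169, -0.55, 0.304] pointing down, gripper open.
Joint ranges: [-2.91, 2.91], [-0.94, 2.29], [0.18, 2.7], [-1.29, 4.43], [0.17, 2.64], [-3, 3]. Speed limits (rad/s): [2.57, 2.57, 3.14, 3.14, 3.14, 3.14].

### API

Orientations are given as a rotation vector (axis times angle).
In Python, from plant import bot gives the robot as it stands.
- The arm moves only by the tool play_rows, never from a script. Its arguments are lists of equal length, an entry for each row: "linear": the shift along the tool's x, y, z in mm, a list of three; "rot": the turn, a rotation vector about the tool's x, y, z in rad, a list of three; "gripper": the closure, from -1 (fully open) to 1 (shut). A call has 1 to 12 rows; each row shifts and turns the commanded pose from where the row before left it, along the tool's axes as they then stand; what a row does not reach is not made up. A row lasts 1/12 s, in which the tool goes at most 41.7 mm and 7.16 degrees, less where a joint would pass 70% of its speed; a pose out of reach is approached as far as the arm can. A call with a gripper value outside its range is refused whole. The fingers move at their own pace and stop on an object; "squeeze" is the grip in N (left out, the last holds). Time passes only in rows, so rows that do not move let the fingers close. It gives the time, the measured TCP pose, the force, the opening and the grip force at its end, in the units of the state.
- bot.state(): the state, without advancing time (a new reading comes with each control period).
- bot.snapshot(name): name is "scene" or "top" or "wrist"; returns a dict with "img" (420x560x3 uint8, blue, green, red), "z_map" (420x560 float32, m along the optical axis (not along the pixel's ray), 0 where there is no reading), "vfov" (degrees; the focal length in pixels is half the picture's height over the tangent of half this angle, whatever the lens; pixels are square), "cx", "cy" (the principal point, pixels), "k1" (the pictures are not rectified: a ray, as slopes to the right and down, at radius r is drawn at 1 + k1 r^2 times it, then the intrinsics apply), "extrinsics" (4x4, takes a point from camera to world coordinates); the wrist camera has in their place "mount" (4x4, takes a point from camera to tool coordinates, whose origin is the TCP and whose axes are the flange's). Camera axes: x right, y down, z forward; pixel columns grow to the right and rows downward; lengths in m; the calibration is good to about 2 mm. A picture is of the moment at which its call begins: read the wrist's pose just before it.
- bot.hand_in(): hands the job in; it is judged then, once.
Trained networks look in the newest picture that a camera, given by its name, has taken for a name from the list of things; names that differ only in an ending like _2 or _b are one class to them, and where a whole thing is asked for, a point or a joint stands for the part that bears it (a point fixed in the world has none). Each returns a list of dicts, best first, with "conf" (0 to 1); they miss things now and then, are a little off and sometimes report something else, mostly with a low value. They report only what shows in the picture. A call takes as long as a camera call.
- bot.cut_out(camera, thing): "region" (420x560 bool, what is visible of it) and "at" ([row, column] in pixels, amid what is visible of it).
The state is a dict: "t": time; "joint_positions": joint angles; "qd": joint speeds; "effort": joint torques, N m; "tool_pos": TCP position; "eef_rot": TCP orientation; "contact_force": force on the tool from outside, world axes, zero at the start; "torque": the same for the moment, N m; "opening": finger opening in m; "gripper_force": force on a finger pad.
Only numpy, scipy, OpenCV 4.12 (cv2) and the standard library are available. Lean on these libraries where they do the work, as an engineer would, in place of code of your own. Each camera call takes 0.05 s, during which the arm holds its last target. There are 200 camera calls.

## Working session

There is one attempt and no reset: what is moved stays moved. The work goes in short steps, Python scripts to look and compute and a tool call to move; the robot and the scene stay as the last step left them, time stands still between calls to the robot, and variables do not carry over. Pictures are saved under pics/ and viewed, at most 10 in all, crops included, and the job is handed in when it is done.

Besides the shell and the picture viewer there is one more tool, called as name(argument=value, ...), one argument or row to a line, values as JSON. play_rows: Moves the arm, as the interface text tells. Its arguments: {"type":"object","properties":{"linear":{"type":"array","items":{"type":"array","items":{"type":"number"}}},"rot":{"type":"array","items":{"type":"array","items":{"type":"number"}}},"gripper":{"type":"array","items":{"type":"number"}},"squeeze":{"type":"number"}},"required":["linear","rot","gripper"]}

```bash
mkdir -p pics; ls
cat > h.py <<'E'
import numpy as np, cv2
from plant import bot
from scipy.spatial.transform import Rotation as R
def ext(s, st=None):
    if 'extrinsics' in s: return np.array(s['extrinsics'])
    T=np.eye(4); T[:3,:3]=R.from_rotvec(st['eef_rot']).as_matrix(); T[:3,3]=st['tool_pos']
    return T@np.array(s['mount'])
def K(s):
    f=210/np.tan(np.radians(s['vfov'])/2)
    return f
def rays(s,rc):
    f=K(s); rc=np.atleast_2d(rc).astype(float)
    d=np.c_[(rc[:,1]-s['cx'])/f,(rc[:,0]-s['cy'])/f]; u=d.copy()
    for _ in range(20): u=d/(1+s['k1']*(u**2).sum(1,keepdims=True))
    return np.c_[u,np.ones(len(u))]
def cloud(s,E,mask):
    z=s['z_map']; rc=np.argwhere(mask&(z>0)); p=rays(s,rc)*z[rc[:,0],rc[:,1]][:,None]
    return p@E[:3,:3].T+E[:3,3], rc
E
cat > a.py <<'E'
from h import *
print(bot.state())
for c in ['scene','top','wrist']:
    st=bot.state(); s=bot.snapshot(c); E=ext(s,st)
    cv2.imwrite(f'pics/{c}0.png',s['img'])
    print(c,s['vfov'],s['k1'],E.round(3).tolist())
    for n in ['router','router_knob','fork','tape_measure','rasp','wax_block']:
        for d in bot.cut_out(c,n)[:2]:
            P,_=cloud(s,E,d['region'])
            if len(P): print(n,round(d['conf'],2),np.round(d['at']),len(P),'med',np.median(P,0).round(3),'lo',np.percentile(P,2,axis=0).round(3),'hi',np.percentile(P,98,axis=0).round(3))
E
python3 a.py
```

```text
pics
{'t': 0.0, 'joint_positions': array([-1.48211259e+00,  1.59052876e-01,  1.59826290e+00, -1.00111462e-05,
        1.38618978e+00, -2.10092739e-01]), 'qd': array([ 0.00124345,  0.00080658, -0.000938  , -0.00031601,  0.00033024,
       -0.00228907]), 'effort': array([-5.67507286e-04, -3.96002483e+01, -3.31429338e+01, -2.68387721e-04,
        8.48053372e-03, -8.41911628e-06]), 'tool_pos': array([ 0.16919047, -0.54904843,  0.30289926]), 'eef_rot': array([-3.10471344e+00, -4.67291927e-01, -1.66763397e-04]), 'contact_force': array([ 0.16060397, -0.46707505,  0.63570145]), 'torque': array([-0.02433283,  0.02753316,  0.01822997]), 'gripper_force': 0.0, 'opening': 0.08543331298317432}
scene 45.499166063515915 0.05965035441554253 [[0.892, -0.33, 0.309, 0.03], [-0.452, -0.639, 0.623, -0.972], [-0.008, -0.695, -0.719, 1.044], [0.0, 0.0, 0.0, 1.0]]
router 0.67 [244. 284.] 682 med [ 0.41  -0.246  0.065] lo [ 0.378 -0.26   0.004] hi [ 0.435 -0.219  0.162]
router_knob 0.75 [245. 283.] 706 med [ 0.41  -0.246  0.066] lo [ 0.249 -0.531  0.003] hi [ 0.436 -0.219  0.471]
fork 0.68 [226. 324.] 705 med
[... 1201 characters left out ...]
ape_measure 0.22 [189. 370.] 741 med [ 0.447 -0.376  0.26 ] lo [ 0.412 -0.407  0.251] hi [ 0.474 -0.314  0.268]
rasp 0.83 [256. 370.] 924 med [ 0.299 -0.418  0.015] lo [ 0.249 -0.554  0.003] hi [ 0.343 -0.297  0.032]
rasp 0.6 [219. 292.] 564 med [ 0.4   -0.223  0.117] lo [ 0.38  -0.253  0.006] hi [ 0.431 -0.196  0.164]
wax_block 0.86 [168. 299.] 556 med [ 0.534 -0.25   0.022] lo [ 0.498 -0.287  0.003] hi [ 0.569 -0.214  0.028]
wrist 63.542167229547296 -0.0828955713067468 [[0.294, -0.908, -0.297, 0.246], [-0.956, -0.279, -0.092, -0.526], [0.001, 0.311, -0.95, 0.375], [0.0, 0.0, 0.0, 1.0]]
rasp 0.79 [ 58. 254.] 4150 med [ 0.277 -0.49   0.023] lo [ 0.247 -0.557  0.011] hi [ 0.308 -0.391  0.031]
```

View pics/scene0.png

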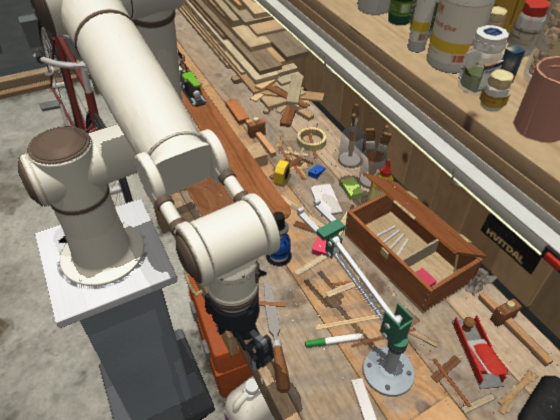

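View pics/top0.png

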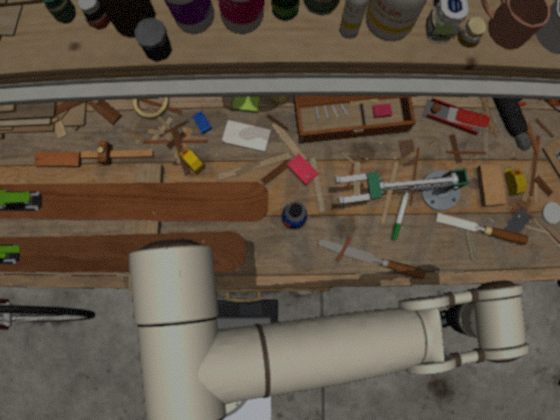

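```bash
cat > b.py <<'E'
from h import *
from scipy.optimize import least_squares
for c in ['scene','top']:
    s=bot.snapshot(c);E=ext(s); P,_=cloud(s,E,np.ones((420,560),bool))
    m=(abs(P[:,0]-.41)<.06)&(abs(P[:,1]+.225)<.06)&(P[:,2]<.2)
    Q=P[m]
    t=Q[(Q[:,2]>.156)]; print(c,'knobtop',len(t),t.mean(0).round(4),t.min(0).round(3),t.max(0).round(3))
    for lo,hi,r in [(.122,.154,.015),(.025,.05,.031)]:
        q=Q[(Q[:,2]>lo)&(Q[:,2]<hi)]
        f=least_squares(lambda v:np.hypot(q[:,0]-v[0],q[:,1]-v[1])-r,[.41,-.225],loss='soft_l1',f_scale=.003)
        print(lo,len(q),f.x.round(4))
    m=(P[:,2]>.19)&(P[:,2]<.275)&(P[:,0]>.35)&(P[:,0]<.8)&(P[:,1]<-.1)&(P[:,1]>-.6)
    Q=P[m]; print('fork',len(Q))
    # height image
    g={}
    for p in Q:
        k=(int(np.floor(p[0]/.008)),int(np.floor(p[1]/.008)));g[k]=max(g.get(k,0),p[2])
    xs=range(min(k[0] for k in g),max(k[0] for k in g)+1);ys=range(min(k[1] for k in g),max(k[1] for k in g)+1)
    print('y0',ys[0]*8)
    for x in xs: print(x*8,' '.join('%3d'%(g[(x,y)]*1000) if (x,y) in g else '  .' for y in ys))
E
python3 b.py
```

```text
scene knobtop 79 [ 0.4112 -0.2295  0.1598] [ 0.399 -0.242  0.156] [ 0.424 -0.214  0.164]
0.122 63 [ 0.4101 -0.2273]
0.025 112 [ 0.41   -0.2268]
fork 2450
y0 -600
408   .   .   .   .   .   .   .   .   .   .   .   .   .   .   .   .   .   .   .   .   .   .   .   .   .   .   .   . 256 259 256 255 255 260 268 267   .   .   .   .   .   .   .   .   .   .   .   .   .   .   .   .   .   .   .   .   .   .   .   .   .   .
416   .   .   .   .   .   .   .   .   .   .   .   .   .   .   .   .   .   .   .   .   .   .   . 266 263 265 261 257 257 256 255 257 257 256 266 266   .   .   .   .   .   .   .   .   .   .   .   .   .   .   .   .   .   .   .   .   .   .   .   .   .   .
424   .   .   .   .   .   .   .   .   .   .   .   .   .   .   .   .   .   .   .   .   .   . 240 262 264 266 262 255 255 257 255 255 253   .   .   .   .   .   .   .   .   .   .   .   .   .   .   .   .   .   .   .   .   .   .   .   .   .   .   .   .   .
432   .   .   .   .   .   .   .   .   .   .   .   .   .   .   .   .   .   .   .   .   .   . 244 264 265 265 264 258   .   .   .   .   .   .   .   .   .   .   .   .   .   .   .   .   
[... 17261 characters left out ...]
   .   .   .   .   .   .   .   .   .   . 219 216 220 216 216 218 220 216 217 215 212 214 213 211 211 213 213 210 210 211 211 212 209 209
656   .   .   .   .   .   .   .   .   .   .   .   .   .   .   .   .   .   .   . 208 207 209 217 215 215 214 214 215 211 214 209 211 210 210 212 209 208 208 208 207 207 204 203 204 203 201
664   .   .   .   .   .   .   .   .   .   . 208 209 211 208 211 214 213 212 213 214 214 212 211 212 213 208 209 209 207 208 205 206 205 207 204 205 200 199 200 196 200 196 200 197 196 197
672   .   .   .   .   .   .   .   .   .   .   .   .   .   .   .   .   .   .   .   .   . 204   . 205 202   .   .   .   .   . 197 195 198 196 198 198 198 197 193 196 192 193 192 191 190 193
```

The pictures show the blue router with black knob at about (245,284) in scene and (216,294) in top. The fork is at (226,324) and (187,368), its mouth towards +y (towards the router), and the column stands at the right.

Fork pose fit next, then go over the router.

```bash
cat > fork.py <<'E'
from h import *
from scipy.optimize import minimize
# fork frame: u = -x_fork (out of the mouth), v across; template height above prong tops
def fit(P,s0=(.437,-.35),a0=np.pi/2,z0=.257):
    Q=P[(np.hypot(P[:,0]-s0[0],P[:,1]-s0[1])<.065)&(abs(P[:,2]-z0-.003)<.016)]
    def uv(x):
        d=Q[:,:2]-x[:2]; c,s=np.cos(x[2]),np.sin(x[2]); return d@[c,s],d@[-s,c]
    def sdist(u,v,u0,u1,v0,v1):
        q=np.stack([abs(u-(u0+u1)/2)-(u1-u0)/2,abs(v-(v0+v1)/2)-(v1-v0)/2]); 
        return np.hypot(*np.maximum(q,0))
    def cost(x):
        u,v=uv(x); h=Q[:,2]-x[3]; w=abs(v); w_=lambda d,hh:np.minimum(d**2+(h-hh)**2,.006**2)
        c=np.minimum.reduce([w_(sdist(u,w,-.0295,.0295,.016,.024),0),w_(sdist(u,w,.0295,.04,.016,.024),.0075),w_(sdist(u,v,-.045,-.0295,-.024,.024),.007)])
        return c.mean()*1e6
    best=min((minimize(cost,[s0[0]+dx,s0[1]+dy,a0+da,z0],method='Nelder-Mead',options=dict(initial_simplex=None,xatol=1e-5,fatol=1e-4,maxiter=2000)) for dx in(-.004,.004) for dy in(-.008,0,.008) for da in(-.1,.1)),key=lambda r:r.fun)
    u,v=uv(best.x); return best.x,best.fun,len(Q)
if __name__=='__main__':
    for c in ['scene','top']:
        s=bot.snapshot(c);P,_=cloud(s,ext(s),np.ones((420,560),bool))
        x,f,n=fit(P); print(c,x.round(4),round(f,2),n)
    print(bot.snapshot('wrist')['mount'])
E
python3 fork.py
```

```text
scene [ 0.4417 -0.3582  1.6868  0.2545] 13.9 751
top [ 0.4429 -0.3559  1.6926  0.2563] 11.23 754
[[-6.74434476e-04 -9.50354009e-01 -3.11170054e-01  7.99610113e-02]
 [ 9.99999501e-01 -8.70434160e-04  4.91006292e-04 -2.09652277e-04]
 [-7.37482842e-04 -3.11169567e-01  9.50354122e-01 -7.09900493e-02]
 [ 0.00000000e+00  0.00000000e+00  0.00000000e+00  1.00000000e+00]]
```

play_rows(
  linear=[
    [0, 0, -30],
    [0, 0, -30],
    [30, -20, 0],
    [30, -20, 0],
    [30, -20, 0],
    [30, -20, 0],
    [30, -20, 0],
    [30, -20, 0],
    [30, -20, 0],
    [30, -20, 0],
    [0, 0, 0],
  ],
  rot=[
    [0, 0, 0],
    [0, 0, 0],
    [0, 0, 0],
    [0, 0, 0],
    [0, 0, 0],
    [0, 0, 0],
    [0, 0, 0],
    [0, 0, 0],
    [0, 0, 0],
    [0, 0, 0],
    [0, 0, 0],
  ],
  gripper=[-1, -1, -1, -1, -1, -1, -1, -1, -1, -1, -1],
)

```text
t: 2.22
tool_pos: [0.3544, -0.3217, 0.3642]
eef_rot: [-3.104, -0.477, -0.004]
contact_force: [-0.6, 0.3, 0.5]
opening: 0.0853
gripper_force: 0.0
```

play_rows(
  linear=[
    [0, 0, -5],
    [0, 0, -5],
    [0, 0, -5],
    [0, 0, -5],
    [0, 0, 0],
    [0, 0, 0],
    [0, 0, 0],
    [0, 0, 0],
    [0, 0, 0],
    [0, 0, 0],
    [0, 0, 0],
    [0, 0, 0],
  ],
  rot=[
    [0, 0, -0.1156],
    [0, 0, -0.1156],
    [0, 0, -0.1156],
    [0, 0, -0.1156],
    [0, 0, -0.1156],
    [0, 0, -0.1156],
    [0, 0, -0.1156],
    [0, 0, -0.1156],
    [0, 0, -0.1156],
    [0, 0, -0.1156],
    [0, 0, -0.1156],
    [0, 0, -0.1156],
  ],
  gripper=[-1, -1, -1, -1, -1, -1, -1, -1, -1, -1, -1, -1],
)

```text
t: 3.22
tool_pos: [0.3513, -0.3263, 0.3839]
eef_rot: [2.083, 2.351, -0.0]
contact_force: [-0.5, -0.1, -0.6]
opening: 0.0854
gripper_force: 0.0
```

play_rows(
  linear=[
    [22, 16, 0],
    [22, 16, 0],
    [22, 16, 0],
    [22, 16, 0],
    [0, 0, 0],
    [0, 0, 0],
  ],
  rot=[
    [0, 0, 0],
    [0, 0, 0],
    [0, 0, 0],
    [0, 0, 0],
    [0, 0, 0],
    [0, 0, 0],
  ],
  gripper=[-1, -1, -1, -1, -1, -1],
)

```text
t: 3.72
tool_pos: [0.4052, -0.2307, 0.384]
eef_rot: [2.087, 2.348, -0.001]
contact_force: [-0.4, 0.7, 0.5]
opening: 0.0852
gripper_force: 0.0
```

```bash
cat > c.py <<'E'
from h import *
from fork import fit
from scipy.optimize import least_squares
import sys
st=bot.state(); print(st['t'],st['tool_pos'].round(4),R.from_rotvec(st['eef_rot']).as_matrix().round(3).tolist(),st['joint_positions'].round(2),st['contact_force'].round(2))
for c in ['wrist','top']:
    st=bot.state(); s=bot.snapshot(c);E=ext(s,st);P,_=cloud(s,E,np.ones((420,560),bool)); cv2.imwrite(f'pics/{c}_{sys.argv[1]}.png',s['img'])
    try:
        x,f,n=fit(P,(.442,-.357),1.69,.2555); print(c,'fork',x.round(4),round(f,2),n)
    except Exception as e: print(e)
    Q=P[(abs(P[:,0]-.41)<.05)&(abs(P[:,1]+.226)<.05)]
    for lo,hi,r in [(.122,.154,.015),(.025,.05,.031)]:
        q=Q[(Q[:,2]>lo)&(Q[:,2]<hi)]
        if len(q)>10: print(lo,len(q),least_squares(lambda v:np.hypot(q[:,0]-v[0],q[:,1]-v[1])-r,[.41,-.225],loss='soft_l1',f_scale=.002).x.round(4))
    q=Q[(Q[:,2]>.155)&(Q[:,2]<.17)]; print('top',len(q),q.mean(0).round(4) if len(q) else '', np.median(q[:,2]) if len(q) else '')
    q=Q[(Q[:,2]>.113)&(Q[:,2]<.123)&(np.hypot(*(Q[:,:2]-[.41,-.226]).T)>.018)]; print('collar top',len(q),np.median(q[:,2]) if len(q) else '')
E
python3 c.py 1
```

```text
3.7167 [ 0.4052 -0.2307  0.384 ] [[-0.117, 0.993, 0.0], [0.993, 0.117, -0.001], [-0.001, -0.0, -1.0]] [-0.78 -0.18  1.77 -0.    1.54 -0.89] [-0.44  0.66  0.55]
wrist fork [ 0.4421 -0.3419  1.7019  0.2569] 9.91 1836
0.122 187 [ 0.4103 -0.2248]
0.025 70 [ 0.4103 -0.2249]
top 844 [ 0.4102 -0.2238  0.1617] 0.1618666936358748
collar top 709 0.11915744386091037
top fork [ 0.4413 -0.3573  1.7444  0.2562] 11.93 576
0.122 23 [ 0.4099 -0.2248]
0.025 11 [ 0.41   -0.2254]
top 40 [ 0.4041 -0.2186  0.1615] 0.16178250402851724
collar top 69 0.1181938792606334
```

View pics/wrist_1.png

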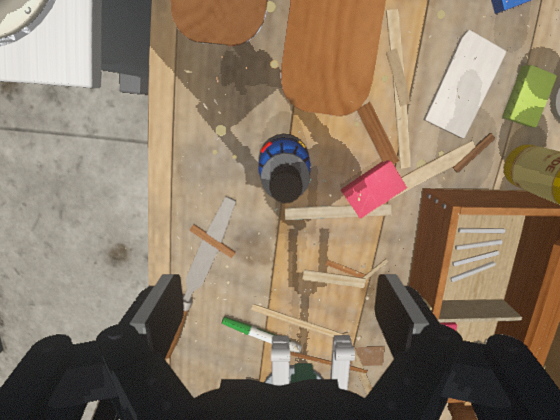

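The wrist view shows the knob at about (182,287). The fork's prong ends, at (345,282) and (345,343), are cut off at the bottom, so I back off along the mouth axis to see the whole fork.

play_rows(
  linear=[
    [35, 0, 0],
    [35, 0, 0],
    [35, 0, 0],
    [0, 0, 0],
    [0, 0, 0],
  ],
  rot=[
    [0, 0, 0],
    [0, 0, 0],
    [0, 0, 0],
    [0, 0, 0],
    [0, 0, 0],
  ],
  gripper=[-1, -1, -1, -1, -1],
)

```text
t: 4.23
tool_pos: [0.3926, -0.1269, 0.3842]
eef_rot: [2.088, 2.346, -0.001]
contact_force: [0.1, -0.6, 0.0]
opening: 0.0852
gripper_force: 0.0
```

```bash
python3 c.py 2
```

```text
4.2333 [ 0.3926 -0.1269  0.3842] [[-0.116, 0.993, 0.001], [0.993, 0.116, -0.001], [-0.001, 0.001, -1.0]] [-0.61 -0.33  1.9  -0.    1.57 -0.72] [ 0.1  -0.55  0.03]
wrist fork [ 0.438  -0.365   1.59    0.2555] nan 0
0.122 382 [ 0.4102 -0.2245]
0.025 214 [ 0.4102 -0.2253]
top 672 [ 0.4098 -0.222   0.1614] 0.16174530776769255
collar top 572 0.11899020240626748
top fork [ 0.4428 -0.3559  1.6879  0.2562] 12.61 791
0.122 45 [ 0.4098 -0.2247]
0.025 16 [ 0.41   -0.2257]
top 127 [ 0.4098 -0.2255  0.1611] 0.16129035261478175
collar top 137 0.11863977412764437fork.py:14: RuntimeWarning: Mean of empty slice.
  return c.mean()*1e6
  ret = ret.dtype.type(ret / rcount)
```

View pics/wrist_2.png

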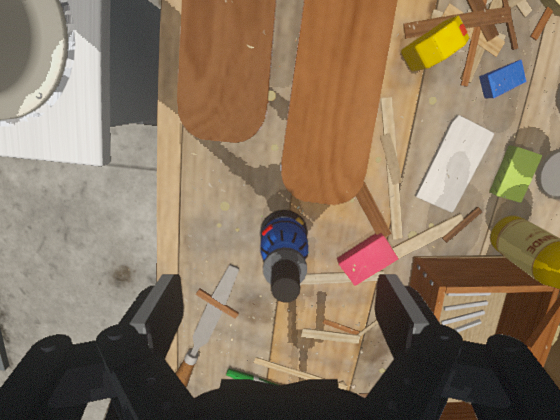

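The wrist view shows the knob at (280,286). The fork is out of the picture below, because the camera looks away from that side. I go up and look from above the fork seat instead.

play_rows(
  linear=[
    [0, 0, -30],
    [0, 0, -30],
    [-32, 3, -26],
    [-32, 3, 0],
    [-32, 3, 0],
    [-32, 3, 0],
    [-32, 3, 0],
    [-32, 4, 0],
    [-35, 4, 0],
    [0, 0, 0],
    [0, 0, 0],
  ],
  rot=[
    [0, 0, 0],
    [0, 0, 0],
    [0, 0, 0],
    [0, 0, 0],
    [0, 0, 0],
    [0, 0, 0],
    [0, 0, 0],
    [0, 0, 0],
    [0, 0, 0],
    [0, 0, 0],
    [0, 0, 0],
  ],
  gripper=[-1, -1, -1, -1, -1, -1, -1, -1, -1, -1, -1],
)

```text
t: 5.25
tool_pos: [0.441, -0.3528, 0.4679]
eef_rot: [-2.093, -2.339, -0.0]
contact_force: [-0.3, -0.4, 0.5]
opening: 0.0854
gripper_force: 0.0
```

```bash
sed -i "s/for c in \['wrist','top'\]/for c in ['wrist','scene']/" c.py; python3 c.py 3
```

```text
5.25 [ 0.441  -0.3528  0.4679] [[-0.111, 0.994, -0.002], [0.994, 0.111, 0.002], [0.003, -0.002, -1.0]] [-0.89  0.08  1.36 -0.    1.7  -1.  ] [-0.34 -0.38  0.52]
wrist fork [ 0.4434 -0.3539  1.6927  0.2568] 7.48 4536
0.122 88 [ 0.4105 -0.2248]
0.025 36 [ 0.4107 -0.2245]
top 658 [ 0.4108 -0.2251  0.1616] 0.1616932033865484
collar top 585 0.11889133557221082
scene fork [ 0.4416 -0.3582  1.6959  0.2543] 14.91 787
0.122 108 [ 0.4104 -0.2272]
0.025 144 [ 0.4104 -0.2269]
top 95 [ 0.4091 -0.23    0.1598] 0.15983105524545993
collar top 106 0.11678330483553939
```

View pics/wrist_3.png

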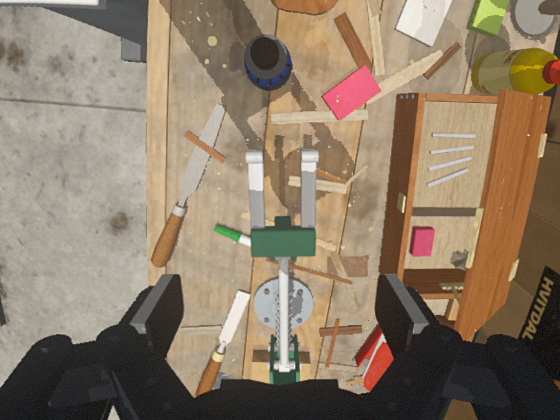

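The wrist view shows the prongs running down to the green block at (240,283), with lips at (155,255) and (155,310). The knob is at (48,265). I check the template against profiles along the prongs.

Run:
```python
from h import *
st=bot.state(); s=bot.snapshot('wrist'); P,_=cloud(s,ext(s,st),np.ones((420,560),bool))
x=[.4434,-.3539,1.6927]
d=P[:,:2]-x[:2];c,sn=np.cos(x[2]),np.sin(x[2]);u=d@[c,sn];v=d@[-sn,c];h=P[:,2]
for side in(1,-1):
    print('side',side,[(k,int(1000*np.median(h[m])),int(m.sum())) for k in range(-34,50,2) for m in [(u*1000>=k)&(u*1000<k+2)&(v*side>.017)&(v*side<.023)&(h>.24)] if m.sum()>2])
print('center',[(k,int(1000*np.median(h[m])),int(m.sum())) for k in range(-60,-10,2) for m in [(u*1000>=k)&(u*1000<k+2)&(abs(v)<.004)&(h>.22)] if m.sum()>2])
for lo,hi in[(-.02,0),(0,.02),(.031,.038)]:
    m=(u>lo)&(u<hi)&(h>.25)&(h<.27);w=v[m]*1000
    print('v',lo,np.histogram(w,bins=np.arange(-28,29,1))[0].tolist())
```

```text
side 1 [(-34, 263, 10), (-32, 263, 15), (-30, 263, 18), (-28, 260, 28), (-26, 256, 17), (-24, 256, 14), (-22, 257, 13), (-20, 256, 13), (-18, 257, 13), (-16, 256, 14), (-14, 256, 14), (-12, 256, 17), (-10, 256, 16), (-8, 257, 14), (-6, 256, 14), (-4, 257, 14), (-2, 256, 18), (0, 256, 13), (2, 257, 16), (4, 256, 16), (6, 257, 14), (8, 256, 16), (10, 256, 19), (12, 474, 48), (14, 478, 309), (16, 256, 22), (18, 257, 32), (20, 486, 436), (22, 489, 91), (24, 256, 16), (26, 257, 17), (28, 256, 14), (30, 257, 17), (32, 263, 5), (34, 266, 14), (36, 267, 20), (38, 268, 18), (40, 267, 22), (42, 260, 29)]
side -1 [(-34, 263, 19), (-32, 263, 14), (-30, 264, 12), (-28, 262, 30), (-26, 257, 20), (-24, 256, 14), (-22, 256, 12), (-20, 256, 13), (-18, 256, 15), (-16, 256, 17), (-14, 257, 10), (-12, 256, 14), (-10, 256, 12), (-8, 256, 12), (-6, 257, 14), (-4, 256, 18), (-2, 256, 14), (0, 256, 16), (2, 256, 14), (4, 256, 14), (6, 256, 18), (8, 256, 17), (10, 256, 14), (12, 475, 54), (14, 478, 70), (16, 256, 16), (18, 484, 90), (20, 485, 759), (22, 257, 24), (24, 256, 16), (26, 256, 15), (28, 256, 20), 
[... 213 characters left out ...]
 263, 19), (-38, 263, 27), (-36, 263, 14), (-34, 263, 19), (-32, 263, 22), (-30, 263, 17), (-28, 259, 60), (-26, 255, 5)]
v -0.02 [22, 22, 21, 32, 27, 27, 22, 22, 22, 22, 24, 37, 4, 0, 0, 0, 0, 0, 0, 0, 0, 0, 0, 0, 0, 0, 0, 0, 0, 0, 0, 0, 0, 0, 0, 0, 0, 0, 0, 0, 0, 0, 0, 5, 29, 21, 21, 26, 26, 27, 26, 24, 21, 23, 23, 25]
v 0 [25, 31, 22, 22, 22, 24, 34, 31, 22, 22, 22, 24, 21, 0, 0, 0, 0, 0, 0, 0, 0, 0, 0, 0, 0, 0, 0, 0, 0, 0, 0, 0, 0, 0, 0, 0, 0, 0, 0, 0, 0, 0, 0, 0, 33, 30, 28, 23, 22, 26, 26, 31, 26, 27, 23, 26]
v 0.031 [8, 6, 7, 9, 8, 6, 6, 8, 7, 9, 6, 7, 12, 0, 0, 0, 0, 0, 0, 0, 0, 0, 0, 0, 0, 0, 0, 0, 0, 0, 0, 0, 0, 0, 0, 0, 0, 0, 0, 0, 0, 0, 0, 0, 12, 6, 9, 12, 7, 6, 8, 7, 8, 7, 6, 8]
```

play_rows(
  linear=[
    [33, -4, 0],
    [33, -4, 0],
    [33, -4, 0],
    [31, -4, 10],
    [0, 0, 40],
    [0, 0, 40],
    [0, 0, 40],
    [0, 0, 40],
    [0, 0, 20],
    [0, 0, 0],
    [0, 0, 0],
  ],
  rot=[
    [0, 0, -0.01],
    [0, 0, 0],
    [0, 0, 0],
    [0, 0, 0],
    [0, 0, 0],
    [0, 0, 0],
    [0, 0, 0],
    [0, 0, 0],
    [0, 0, 0],
    [0, 0, 0],
    [0, 0, 0],
  ],
  gripper=[-1, -1, -1, -1, -1, -1, -1, -1, -1, -1, -1],
)

```text
t: 6.32
tool_pos: [0.4098, -0.2219, 0.2802]
eef_rot: [-2.077, -2.356, -0.0]
contact_force: [-0.1, -0.8, 0.7]
opening: 0.0855
gripper_force: 0.0
```

```bash
cat > d.py <<'E'
from h import *
import sys
n=int(sys.argv[1]); F=[];
for i in range(n):
    if n>1: bot.snapshot('scene')
    st=bot.state(); F.append(st['contact_force'])
F=np.array(F); M=R.from_rotvec(st['eef_rot']).as_matrix()
print(round(st['t'],2),st['tool_pos'].round(4),'yaw',round(np.arctan2(M[1,0],M[0,0]),3),'z',M[:,2].round(4),'F',F.mean(0).round(2),'+-',(F.std(0)/max(1,n-1)**.5).round(2),'open',round(st['opening'],4),st['gripper_force'])
E
python3 d.py 16
```

```text
7.12 [ 0.41   -0.2226  0.2798] yaw 1.696 z [-1.e-04  1.e-04 -1.e+00] F [-0.19 -0.03  0.28] +- [0.12 0.16 0.11] open 0.0856 0.0
```

play_rows(
  linear=[
    [-2, 0, 30],
    [0, 0, 30],
    [0, 0, 15],
    [0, 0, 8],
    [0, 0, 0],
    [0, 0, 0],
    [0, 0, 0],
  ],
  rot=[
    [0, 0, 0],
    [0, 0, 0],
    [0, 0, 0],
    [0, 0, 0],
    [0, 0, 0],
    [0, 0, 0],
    [0, 0, 0],
  ],
  gripper=[-1, -1, -1, -1, -1, -1, -1],
)

```text
t: 7.7
tool_pos: [0.411, -0.2253, 0.1984]
eef_rot: [2.076, 2.354, -0.0]
contact_force: [0.5, -0.6, 0.5]
opening: 0.0857
gripper_force: 0.0
```

```bash
python3 d.py 1
```

```text
7.7 [ 0.411  -0.2253  0.1984] yaw 1.696 z [ 0.002  -0.0019 -1.    ] F [ 0.46 -0.63  0.49] +- [0. 0. 0.] open 0.0857 0.0
```

play_rows(
  linear=[
    [0, 0, 0],
    [0, 0, 0],
    [0, 0, 0],
    [0, 0, 0],
    [0, 0, 0],
    [0, 0, 0],
    [0, 0, 0],
    [0, 0, 0],
    [0, 0, 0],
    [0, 0, 0],
  ],
  rot=[
    [0, 0, 0],
    [0, 0, 0],
    [0, 0, 0],
    [0, 0, 0],
    [0, 0, 0],
    [0, 0, 0],
    [0, 0, 0],
    [0, 0, 0],
    [0, 0, 0],
    [0, 0, 0],
  ],
  gripper=[1, 1, 1, 1, 1, 1, 1, 1, 1, 1],
  squeeze=40,
)

```text
t: 8.53
tool_pos: [0.4106, -0.2248, 0.1974]
eef_rot: [2.078, 2.355, 0.0]
contact_force: [-0.1, 0.1, 4.6]
opening: 0.0287
gripper_force: 39.9
```

```bash
python3 d.py 1
```

```text
8.53 [ 0.4106 -0.2248  0.1974] yaw 1.696 z [ 7.e-04 -4.e-04 -1.e+00] F [-0.14  0.15  4.61] +- [0. 0. 0.] open 0.0287 39.89882469177246
```

play_rows(
  linear=[
    [0, 0, -4],
    [0, 0, -10],
    [0, 0, -20],
    [0, 0, -24],
    [0, 0, -24],
    [0, 0, -24],
    [0, 0, -24],
    [0, 0, -20],
    [0, 5, -10],
    [0, 8, 0],
    [0, 4, 0],
    [0, 0, 0],
  ],
  rot=[
    [0, 0, 0],
    [0, 0, 0],
    [0, 0, 0],
    [0, 0, 0],
    [0, 0, 0],
    [0, 0, 0],
    [0, 0, 0],
    [0, 0, 0],
    [0, 0, 0],
    [0, 0, 0],
    [0, 0, 0],
    [0, 0, 0],
  ],
  gripper=[1, 1, 1, 1, 1, 1, 1, 1, 1, 1, 1, 1],
)

```text
t: 9.53
tool_pos: [0.4273, -0.2219, 0.3551]
eef_rot: [-2.075, -2.354, -0.0]
contact_force: [-0.3, -0.4, -4.5]
opening: 0.0291
gripper_force: 40.5
```

```bash
python3 d.py 20
cat > e.py <<'E'
from h import *
from scipy.optimize import least_squares
import sys
# router held: collar top/knob/housing + fork seen by scene and wrist, relative heights
st=bot.state(); g=st['tool_pos']; M=R.from_rotvec(st['eef_rot']).as_matrix()
for c in ['scene','wrist']:
    st=bot.state(); s=bot.snapshot(c); cv2.imwrite(f'pics/{c}_{sys.argv[1]}.png',s['img']); P,_=cloud(s,ext(s,st),np.ones((420,560),bool))
    r=np.hypot(P[:,0]-g[0],P[:,1]-g[1]); Q=P[(r<.045)&(P[:,2]<g[2]-.08)&(P[:,2]>g[2]-.205)]; r=r[(r<.045)&(P[:,2]<g[2]-.08)&(P[:,2]>g[2]-.205)]
    for k in range(-205,-80,5):
        q=Q[(Q[:,2]>g[2]+k/1e3)&(Q[:,2]<=g[2]+(k+5)/1e3)]
        if len(q)>3: d=q[:,:2]-g[:2]; print(c,'z-tcp',k,len(q),'rmax',round(np.hypot(*d.T).max()*1e3,1),'mean xy',(d.mean(0)*1e3).round(1))
E
python3 e.py 4
```

```text
10.53 [ 0.4272 -0.2225  0.3569] yaw 1.696 z [ 1.e-04 -0.e+00 -1.e+00] F [-0.06  0.06 -5.63] +- [0.09 0.13 0.12] open 0.0291 40.48513054847717
scene z-tcp -200 7 rmax 35.6 mean xy [-11.5 -27.4]
scene z-tcp -195 62 rmax 37.6 mean xy [ -9.6 -20.5]
scene z-tcp -190 99 rmax 39.0 mean xy [-11.2 -19.2]
scene z-tcp -185 29 rmax 39.9 mean xy [ -9.8 -21.3]
scene z-tcp -180 6 rmax 30.3 mean xy [-13.  -24.5]
scene z-tcp -175 19 rmax 33.9 mean xy [-12.3 -24.6]
scene z-tcp -170 42 rmax 35.1 mean xy [ -9.8 -23.6]
scene z-tcp -165 29 rmax 34.3 mean xy [-11.9 -25.4]
scene z-tcp -160 35 rmax 35.5 mean xy [-14.  -22.7]
scene z-tcp -155 43 rmax 35.3 mean xy [ -9.  -22.6]
scene z-tcp -150 43 rmax 36.4 mean xy [-13.7 -21.7]
scene z-tcp -145 46 rmax 35.5 mean xy [-13.5 -19.2]
scene z-tcp -140 49 rmax 36.5 mean xy [-11.2 -23.6]
scene z-tcp -135 59 rmax 37.3 mean xy [ -9.9 -20.8]
scene z-tcp -130 52 rmax 33.6 mean xy [ -8.9 -17.7]
scene z-tcp -125 87 rmax 34.4 mean xy [ -6.5 -14.7]
scene z-tcp -120 127 rmax 30.2 mean xy [ -5.4 -10.2]
scene z-tcp -115 23 rmax 26.0 mean xy [ -2.6 -11.6]
scene z-tcp -110 14 rma
[... 443 characters left out ...]
p -170 64 rmax 31.0 mean xy [ 0.8 27.4]
wrist z-tcp -165 81 rmax 31.3 mean xy [-1.1 28.5]
wrist z-tcp -160 24 rmax 31.3 mean xy [-2.8 29.3]
wrist z-tcp -155 161 rmax 31.7 mean xy [ 1.6 26.9]
wrist z-tcp -150 113 rmax 34.1 mean xy [-1.6 27.7]
wrist z-tcp -145 176 rmax 34.1 mean xy [-9.5 25.4]
wrist z-tcp -140 197 rmax 33.7 mean xy [-10.4  24.5]
wrist z-tcp -135 463 rmax 31.2 mean xy [-2.4 21.9]
wrist z-tcp -130 470 rmax 30.1 mean xy [-2.4 19.6]
wrist z-tcp -125 885 rmax 29.8 mean xy [-1.9 17.5]
wrist z-tcp -120 1061 rmax 27.4 mean xy [-2.4 16. ]
wrist z-tcp -115 360 rmax 24.4 mean xy [-1.5 15.7]
wrist z-tcp -90 22 rmax 25.1 mean xy [-6.5 20.8]
wrist z-tcp -85 293 rmax 25.5 mean xy [-2.4 20.9]
```

play_rows(
  linear=[
    [-6, 0, 0],
    [-10, 0, 0],
    [-12, 0, 0],
    [-12, 0, 0],
    [-12, 0, 0],
    [-10, 0, 0],
    [-6, 0, 0],
    [-2, 0, 0],
    [0, 0, 0],
    [0, 0, 0],
  ],
  rot=[
    [0, 0, 0],
    [0, 0, 0],
    [0, 0, 0],
    [0, 0, 0],
    [0, 0, 0],
    [0, 0, 0],
    [0, 0, 0],
    [0, 0, 0],
    [0, 0, 0],
    [0, 0, 0],
  ],
  gripper=[1, 1, 1, 1, 1, 1, 1, 1, 1, 1],
)

```text
t: 11.47
tool_pos: [0.4359, -0.2918, 0.3568]
eef_rot: [-2.078, -2.356, -0.001]
contact_force: [0.3, 1.1, -5.8]
opening: 0.0287
gripper_force: 40.5
```

```bash
python3 d.py 1
python3 - <<'E'
from h import *
a=bot.snapshot('scene')['img'];b=bot.snapshot('wrist')['img']
A=cv2.resize(a[180:300,250:410],(800,600),interpolation=cv2.INTER_CUBIC)
cv2.imwrite('pics/s5.png',A);cv2.imwrite('pics/w5.png',b)
E
```

```text
11.47 [ 0.4359 -0.2918  0.3568] yaw 1.696 z [-2.e-04  6.e-04 -1.e+00] F [ 0.3   1.06 -5.77] +- [0. 0. 0.] open 0.0287 40.47791361808777
```

View pics/s5.png

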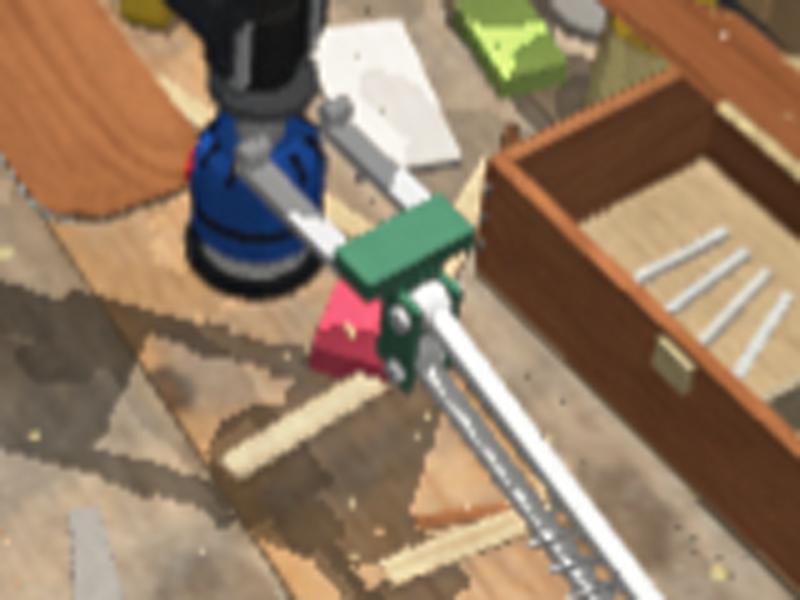

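The crop shows the collar at (265,100) over the mouth and the lips at (250,150) and (340,110) between collar and housing, well centred. I slide on in.

play_rows(
  linear=[
    [-4, 0, 0],
    [-6, 0, 0],
    [-8, 0, 0],
    [-8, 0, 0],
    [-8, 0, 0],
    [-8, 0, 0],
    [-8, 0, 0],
    [-6, 0, 0],
    [-3, 0, 0],
    [-1, 0, 0],
    [0, 0, 0],
    [0, 0, 0],
  ],
  rot=[
    [0, 0, 0],
    [0, 0, 0],
    [0, 0, 0],
    [0, 0, 0],
    [0, 0, 0],
    [0, 0, 0],
    [0, 0, 0],
    [0, 0, 0],
    [0, 0, 0],
    [0, 0, 0],
    [0, 0, 0],
    [0, 0, 0],
  ],
  gripper=[1, 1, 1, 1, 1, 1, 1, 1, 1, 1, 1, 1],
)

```text
t: 12.57
tool_pos: [0.4434, -0.3513, 0.3568]
eef_rot: [-2.078, -2.356, -0.0]
contact_force: [0.8, 0.5, -5.6]
opening: 0.0288
gripper_force: 40.5
```

```bash
python3 d.py 8
cat > f.py <<'E'
from h import *
from fork import *
st=bot.state();g=st['tool_pos']; b=[]
s=bot.snapshot('scene');P,_=cloud(s,ext(s),np.ones((420,560),bool))
# fork parts clear of the router: green block top; report its height and place along u
d=P[:,:2]-[.4431,-.3516];c,sn=np.cos(1.693),np.sin(1.693);u=d@[c,sn];v=d@[-sn,c]
m=(u<-.03)&(u>-.06)&(abs(v)<.035)&(P[:,2]>.1)&(P[:,2]<.28); h=P[m][:,2]; t=np.percentile(h,90)
k=m&(abs(P[:,2]-t)<.004); print('block top',t.round(4),k.sum(),'u',np.percentile(u[k],[1,99]).round(4),'v',np.percentile(v[k],[2,50,98]).round(4))
E
python3 f.py
```

```text
12.97 [ 0.4434 -0.3514  0.357 ] yaw 1.696 z [ 1.e-04 -0.e+00 -1.e+00] F [ 0.02  0.14 -5.68] +- [0.17 0.14 0.14] open 0.0289 40.475154519081116
block top 0.2628 256 u [-0.0576 -0.0317] v [-0.026   0.0023  0.0293]
```

play_rows(
  linear=[
    [0, 0, 3],
    [0, 0, 3],
    [0, 0, 2],
    [0, 0, 1.5],
    [0, 0, 1.5],
    [0, 0, 1.5],
    [0, 0, 1.5],
    [0.5, 0, 1.5],
    [0.5, 0, 1.5],
    [0.5, 0, 2],
    [0, 0, 0],
    [0, 0, 0],
  ],
  rot=[
    [0, 0, 0],
    [0, 0, 0],
    [0, 0, 0],
    [0, 0, 0],
    [0, 0, 0],
    [0, 0, 0],
    [0, 0, 0],
    [0, 0, 0],
    [0, 0, 0],
    [0, 0, 0],
    [0, 0, 0],
    [0, 0, 0],
  ],
  gripper=[1, 1, 1, 1, 1, 1, 1, 1, 1, 1, 1, 1],
)

```text
t: 14.02
tool_pos: [0.4432, -0.3499, 0.3378]
eef_rot: [-2.078, -2.356, -0.0]
contact_force: [-0.6, 0.0, -5.3]
opening: 0.0294
gripper_force: 40.5
```

```bash
python3 d.py 12; python3 f.py
```

```text
14.62 [ 0.4433 -0.35    0.3379] yaw 1.696 z [ 1.e-04 -0.e+00 -1.e+00] F [-0.04  0.15 -4.99] +- [0.13 0.17 0.1 ] open 0.0288 40.47450006008148
block top 0.2581 255 u [-0.0561 -0.0304] v [-0.0257  0.0022  0.0293]
```

play_rows(
  linear=[
    [0.5, 0, 2],
    [0.7, 0, 3],
    [0.7, 0, 3],
    [0.7, 0, 3],
    [0.6, 0, 3],
    [0.6, 0, 3],
    [0.5, 0, 3],
    [0.4, 0, 3],
    [0.4, 0, 3],
    [0.4, 0, 3],
    [0.3, 0, 3],
    [0.2, 0, 3],
  ],
  rot=[
    [0, 0, 0],
    [0, 0, 0],
    [0, 0, 0],
    [0, 0, 0],
    [0, 0, 0],
    [0, 0, 0],
    [0, 0, 0],
    [0, 0, 0],
    [0, 0, 0],
    [0, 0, 0],
    [0, 0, 0],
    [0, 0, 0],
  ],
  gripper=[1, 1, 1, 1, 1, 1, 1, 1, 1, 1, 1, 1],
)

```text
t: 15.67
tool_pos: [0.4425, -0.3441, 0.3028]
eef_rot: [2.078, 2.356, -0.0]
contact_force: [0.4, -0.9, -2.5]
opening: 0.0294
gripper_force: 40.6
```

play_rows(
  linear=[
    [0.2, 0, 3],
    [0.2, 0, 3],
    [0.1, 0, 3],
    [0, 0, 3],
    [0, 0, 3],
    [0, 0, 3],
    [-0.1, 0, 3],
    [-0.2, 0, 3],
    [-0.2, 0, 3],
    [-0.2, 0, 2],
    [0, 0, 0],
    [0, 0, 0],
  ],
  rot=[
    [0, 0, 0],
    [0, 0, 0],
    [0, 0, 0],
    [0, 0, 0],
    [0, 0, 0],
    [0, 0, 0],
    [0, 0, 0],
    [0, 0, 0],
    [0, 0, 0],
    [0, 0, 0],
    [0, 0, 0],
    [0, 0, 0],
  ],
  gripper=[1, 1, 1, 1, 1, 1, 1, 1, 1, 1, 1, 1],
)

```text
t: 16.67
tool_pos: [0.4425, -0.3441, 0.2738]
eef_rot: [-2.078, -2.356, -0.0]
contact_force: [-0.3, 1.2, -0.4]
opening: 0.0289
gripper_force: 40.8
```

```bash
python3 d.py 16; python3 f.py
```

```text
17.47 [ 0.4425 -0.3443  0.2739] yaw 1.696 z [-0.e+00  1.e-04 -1.e+00] F [-0.3   1.88 -1.01] +- [0.16 0.11 0.11] open 0.0294 40.78585982322693
block top 0.1941 184 u [-0.0507 -0.0303] v [-0.0253  0.0043  0.0297]
```

play_rows(
  linear=[
    [0.3, 0, 1.5],
    [0.3, 0, 1.5],
    [0.2, 0, 1.5],
    [0, 0, 1.5],
    [0, 0, 1],
    [0, 0, 0],
    [0, 0, 0],
  ],
  rot=[
    [0, 0, 0],
    [0, 0, 0],
    [0, 0, 0],
    [0, 0, 0],
    [0, 0, 0],
    [0, 0, 0],
    [0, 0, 0],
  ],
  gripper=[1, 1, 1, 1, 1, 1, 1],
)

```text
t: 18.1
tool_pos: [0.4425, -0.3437, 0.2671]
eef_rot: [2.078, 2.355, -0.0]
contact_force: [0.5, -1.7, -0.5]
opening: 0.0289
gripper_force: 41.0
```

```bash
python3 d.py 16; python3 f.py
```

```text
18.9 [ 0.4424 -0.3435  0.2669] yaw 1.696 z [ 1.e-04 -1.e-04 -1.e+00] F [ 0.17 -2.23 -0.41] +- [0.18 0.17 0.13] open 0.0289 41.016000509262085
block top 0.1874 195 u [-0.0507 -0.0302] v [-0.026   0.0027  0.0294]
```

play_rows(
  linear=[
    [-0.2, 0, 1.5],
    [-0.2, 0, 1.5],
    [-0.2, 0, 1.5],
    [-0.2, 0, 1.5],
    [-0.3, 0, 1.5],
    [-0.3, 0, 1.5],
    [-0.2, 0, 1],
    [-0.2, 0, 1],
    [0, 0, 0],
    [0, 0, 0],
    [0, 0, 0],
  ],
  rot=[
    [0, 0, 0],
    [0, 0, 0],
    [0, 0, 0],
    [0, 0, 0],
    [0, 0, 0],
    [0, 0, 0],
    [0, 0, 0],
    [0, 0, 0],
    [0, 0, 0],
    [0, 0, 0],
    [0, 0, 0],
  ],
  gripper=[1, 1, 1, 1, 1, 1, 1, 1, 1, 1, 1],
)

```text
t: 19.87
tool_pos: [0.4426, -0.3451, 0.2558]
eef_rot: [-2.078, -2.356, -0.0]
contact_force: [0.2, -0.7, 0.6]
opening: 0.0292
gripper_force: 41.0
```

```bash
python3 d.py 20; python3 f.py
```

```text
20.87 [ 0.4426 -0.3452  0.2558] yaw 1.696 z [-1.e-04  3.e-04 -1.e+00] F [ 0.23  0.61 -0.02] +- [0.08 0.16 0.14] open 0.0292 41.038691997528076
block top 0.1764 197 u [-0.0519 -0.0303] v [-0.0254  0.0031  0.029 ]
```

play_rows(
  linear=[
    [0, 0, 0],
    [0, 0, 0],
    [0, 0, 0],
    [0, 0, 0],
    [0, 0, 0],
    [0, 0, 0],
  ],
  rot=[
    [0, 0, 0],
    [0, 0, 0],
    [0, 0, 0],
    [0, 0, 0],
    [0, 0, 0],
    [0, 0, 0],
  ],
  gripper=[1, 1, 1, 1, 1, 1],
  squeeze=20,
)

```text
t: 21.42
tool_pos: [0.4426, -0.3452, 0.2559]
eef_rot: [-2.078, -2.356, -0.0]
contact_force: [-0.3, 1.9, 0.2]
opening: 0.0293
gripper_force: 41.0
```

```bash
python3 d.py 16
```

```text
22.22 [ 0.4426 -0.3452  0.2558] yaw 1.696 z [-1.e-04  2.e-04 -1.e+00] F [-0.23  2.07 -0.29] +- [0.08 0.13 0.1 ] open 0.0294 41.03886008262634
```

play_rows(
  linear=[
    [0.3, 0, 0.5],
    [0, 0, 0],
    [0, 0, 0],
    [0, 0, 0],
  ],
  rot=[
    [0, 0, 0],
    [0, 0, 0],
    [0, 0, 0],
    [0, 0, 0],
  ],
  gripper=[1, 1, 1, 1],
)

```text
t: 22.55
tool_pos: [0.4426, -0.3451, 0.2555]
eef_rot: [2.078, 2.356, -0.0]
contact_force: [0.2, 1.5, 0.5]
opening: 0.0288
gripper_force: 41.0
```

```bash
python3 d.py 10
```

```text
23.05 [ 0.4426 -0.3451  0.2555] yaw 1.696 z [ 1.e-04 -4.e-04 -1.e+00] F [-0.18  0.54  0.03] +- [0.15 0.18 0.17] open 0.0289 41.03922486305237
```

play_rows(
  linear=[
    [0, 0, 0],
    [0, 0, 0],
    [0, 0, 0],
    [0, 0, 0],
    [0, 0, 0],
    [0, 0, 0],
    [0, 0, 0],
    [0, 0, 0],
    [0, 0, 0],
    [0, 0, 0],
    [0, 0, 0],
    [0, 0, 0],
  ],
  rot=[
    [0, 0, 0],
    [0, 0, 0],
    [0, 0, 0],
    [0, 0, 0],
    [0, 0, 0],
    [0, 0, 0],
    [0, 0, 0],
    [0, 0, 0],
    [0, 0, 0],
    [0, 0, 0],
    [0, 0, 0],
    [0, 0, 0],
  ],
  gripper=[0.42, 0.4, 0.38, 0.36, 0.34, 0.33, 0.32, 0.31, 0.3, 0.29, 0.28, 0.27],
)

```text
t: 24.05
tool_pos: [0.4426, -0.3448, 0.2553]
eef_rot: [-2.078, -2.356, -0.0]
contact_force: [-0.2, 0.0, 0.2]
opening: 0.0314
gripper_force: 0.0
```

```bash
python3 d.py 4; python3 f.py
```

```text
24.25 [ 0.4426 -0.3449  0.2554] yaw 1.696 z [-0.e+00  1.e-04 -1.e+00] F [-0.11  0.21  0.17] +- [0.1  0.18 0.21] open 0.0311 0.0
block top 0.1791 194 u [-0.0523 -0.0302] v [-0.0251  0.0024  0.0287]
```

play_rows(
  linear=[
    [0, 0, 0],
    [0, 0, 0],
    [0, 0, 0],
    [0, 0, 0],
    [0, 0, 0],
    [0, 0, 0],
    [0, 0, 0],
    [0, 0, 0],
    [0, 0, 0],
    [0, 0, -2],
    [0, 0, -5],
    [0, 0, -10],
  ],
  rot=[
    [0, 0, 0],
    [0, 0, 0],
    [0, 0, 0],
    [0, 0, 0],
    [0, 0, 0],
    [0, 0, 0],
    [0, 0, 0],
    [0, 0, 0],
    [0, 0, 0],
    [0, 0, 0],
    [0, 0, 0],
    [0, 0, 0],
  ],
  gripper=[0.2, 0.15, 0.1, 0, -0.1, -0.2, -0.3, -0.3, -0.3, -0.3, -0.3, -0.3],
)

```text
t: 25.3
tool_pos: [0.4422, -0.3445, 0.2719]
eef_rot: [-2.077, -2.354, -0.001]
contact_force: [-0.2, -0.7, 0.3]
opening: 0.0555
gripper_force: 0.0
```

play_rows(
  linear=[
    [0, 0, -15],
    [0, 0, -20],
    [0, 0, -20],
    [0, 0, -20],
    [0, 0, -20],
    [0, 0, -20],
    [0, 0, -20],
    [0, 0, -20],
    [0, 0, -10],
    [0, 0, 0],
    [0, 0, 0],
    [0, 0, 0],
  ],
  rot=[
    [0, 0, 0],
    [0, 0, 0],
    [0, 0, 0],
    [0, 0, 0],
    [0, 0, 0],
    [0, 0, 0],
    [0, 0, 0],
    [0, 0, 0],
    [0, 0, 0],
    [0, 0, 0],
    [0, 0, 0],
    [0, 0, 0],
  ],
  gripper=[-0.3, -0.3, -0.3, -0.3, -0.3, -0.3, -0.3, -0.3, -0.3, -0.3, -0.3, -0.3],
)

```text
t: 26.3
tool_pos: [0.4424, -0.3447, 0.436]
eef_rot: [-2.077, -2.354, -0.001]
contact_force: [0.5, 0.9, 0.1]
opening: 0.0556
gripper_force: 0.0
```

```bash
python3 d.py 2; python3 f.py;python3 f.py
python3 - <<'E'
from h import *
a=bot.snapshot('scene')['img']
cv2.imwrite('pics/s6.png',cv2.resize(a[180:300,250:410],(800,600),interpolation=cv2.INTER_CUBIC))
st=bot.state();s=bot.snapshot('wrist');P,_=cloud(s,ext(s,st),np.ones((420,560),bool))
from scipy.optimize import least_squares
Q=P[(np.hypot(P[:,0]-.4425,P[:,1]+.3455)<.045)&(P[:,2]>.13)&(P[:,2]<.24)]
t=Q[Q[:,2]>.214];print('knob top',np.median(t,0).round(4),len(t))
q=Q[(Q[:,2]>.182)&(Q[:,2]<.21)&(np.hypot(Q[:,0]-.4425,Q[:,1]+.3455)<.02)];print(len(q),least_squares(lambda v:np.hypot(q[:,0]-v[0],q[:,1]-v[1])-.015,[.4425,-.3455],loss='soft_l1',f_scale=.002).x.round(4))
E
```

```text
26.4 [ 0.4423 -0.3447  0.4357] yaw 1.696 z [-0.0019  0.0023 -1.    ] F [-0.5   0.26 -0.13] +- [0.25 0.61 1.03] open 0.0554 0.0
block top 0.1786 198 u [-0.0522 -0.0303] v [-0.0259  0.0022  0.0294]
block top 0.1787 197 u [-0.0516 -0.0303] v [-0.0262  0.0014  0.0299]
knob top [ 0.442  -0.3434  0.2226] 887
148 [ 0.4423 -0.3448]
```

View pics/s6.png

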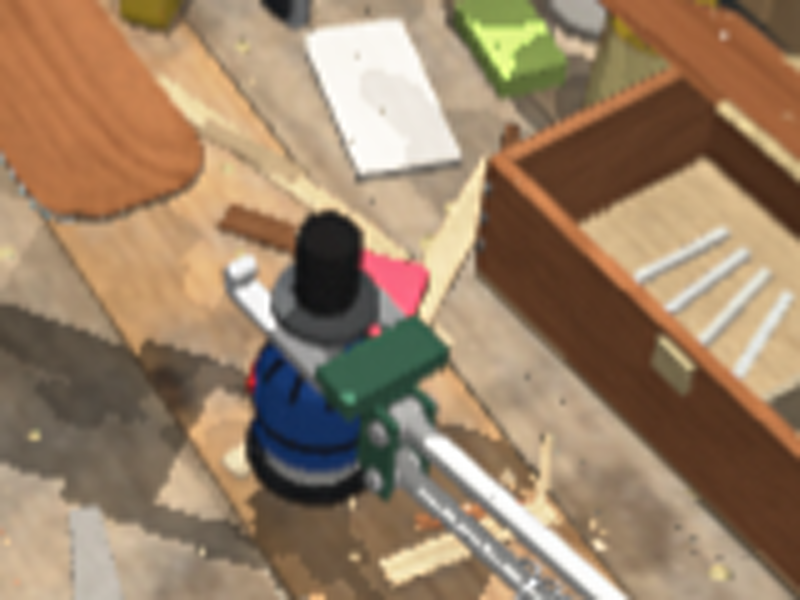

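The crop shows the router hanging upright in the fork: the collar at (325,300) lies behind the lip at (240,270). The block height holds steady at 0.179 m and the gripper is clear above.

```bash
python3 -c "
from plant import bot
print(bot.hand_in())"
```

```text
the job is handed in; nothing more can be done
None
```

The router hangs released and still in the fork, collar behind the lips and upright, with the arm sunk under its weight and the gripper clear above; I've handed the job in, but it returned no verdict.

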